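Hold a test set's inspection flap at its pointer

TASK

On the grey test set, fold the stiff yellow guard up and over by its black bar until it lines up with the white marker arm beside its hinge, and leave it standing there. Then take the black bar of the blue inspection flap, swing the flap up until it lines up with the red pointer at its side, and finish while still holding it there with the gripper, because it falls shut by itself. Do not turn the pointer, and leave the loose things around the test set alone.

Things in the scene. Friction and masses are not known exactly. Their poses are not given: they have to be found in the camera images.
- test_set: grey bench test set, fixed: base plate 280 (x) x 320 (y) x 8 mm, on it an open terminal box with walls to 95 mm height, x -55 to 100, y -140 to 110 mm. Origin on the work surface; own x points away from the robot at yaw 0, y to the left, z up. It may be turned by up to 0.25 rad.
- flap: blue lid of the terminal box, 155 x 235 x 5 mm, 0.3 to 0.5 kg. Origin on its hinge line, which runs along the test set's y at x 90, z 100 mm in its frame. Panel and bar lie towards own -x; shut, its axes are the test set's. It opens about +y (0 to 1.4 rad): the near edge rises and moves away from the robot. Free hinge: falls shut when let go.
- flap_bar (a point): middle of the flap's black grip bar: 14 mm diameter, parallel to the hinge, between two 10 mm steel struts 80 mm apart, in the panel's plane, 40 mm beyond the free edge, 195 mm from the hinge line. Shut, it lies 100 mm above the table, 50 mm in front of the box's front wall, with 85 mm free below. It can turn between gripper pads.
- flap_hinge (a point): point on the flap's hinge line level with the middle of the grip bar; the bar swings about it.
- pointer: red pointer arm, 165 mm long, 8 mm thick, beside the flap's right-hand (-y) edge before a white dial, turning on the flap's hinge line. Origin on that line; the arm runs towards own -x, axes as the flap's. Stands 0.5 to 0.9 rad above level, very stiff. It shows the wanted angle: the flap is in line when their x axes are parallel.
- pointer_tip (a point): free end of the red pointer, 165 mm from the hinge line.
- guard (a joint): angle of the yellow guard: 0 level over the flap's bar, growing as it folds up and over to the left (+y). Starts between 0 and 0.4 rad, stays where it is left (stiff hinge, 0.35 N m, travel 0 to 2.5). The fixed white marker arm, at the far (+x) end of its hinge, is 105 mm long and stands at 1.92 rad, a little past upright.
- guard_bar (a point): middle of the guard's black grip bar: 14 mm diameter, parallel to the guard's hinge (the test set's x), between two 10 mm steel struts 76 mm apart, in the plane of the guard (yellow panel 90 x 130 x 5 mm), 45 mm beyond its free edge and 175 mm from its hinge line. The bar can turn between gripper pads.
- guard_hinge (a point): middle of the guard's hinge line, at (-105, 135, 150) mm in the test set's frame; the line runs along the test set's x. The guard lies towards -y from it when level.
- meter: yellow hand-held meter, 165 x 75 x 36 mm, loose bystander; origin at the centre of its underside
- tray: green two-part tray, 130 x 90 x 30 mm, loose bystander; origin at the centre of its underside
- fuse_a: white fuse with brass ends, 70 x 21 x 21 mm, in the tray, bystander; origin at the centre of its underside
- fuse_b: a second such fuse in the tray, bystander; origin at the centre of its underside
- screwdriver: screwdriver lying on the table, bystander; origin at the centre of its underside
- jar: clear jar, 66 mm diameter, 85 mm high, bystander; origin at the centre of its underside
- plug_a: black plug, 50 x 30 x 28 mm, bystander; origin at the centre of its underside
- plug_b: a second black plug, bystander; origin at the centre of its underside

How it is judged (in metres and radians):
On the way, in this order (a step that is already met when the one before it is completed fails the run):
1. the guard stands in line with the white marker arm while the flap is still shut (value of joint guard between 1.77 and 2.07 rad and angle between flap's own z axis and vertical below 0.1 rad), for 0.3 s.
2. the flap is held by the gripper in line with the red pointer (angle between the x axis of flap and the x axis of pointer, either way round below 0.09 rad and angular speed of flap below 0.15 rad/s and contact force between the fingers and flap above 0.5 N), for 0.5 s.
At the end, for the whole second after the job is handed in: The gripper is touching the flap with more than 0.5 N and carrying it, at rest, within 0.09 rad of the red pointer; the guard still stands between 1.77 and 2.07 rad (marker at 1.92); the pointer is where it was and every loose thing within 30 mm of its place (all of step 2 and value of joint guard between 1.77 and 2.07 rad and not (distance of meter from where it was at the start of the episode above 0.03 m) and not (distance of tray from where it was at the start of the episode above 0.03 m) and not (distance of fuse_a from where it was at the start of the episode above 0.03 m) and not (distance of fuse_b from where it was at the start of the episode above 0.03 m) and not (distance of screwdriver from where it was at the start of the episode above 0.03 m) and not (distance of jar from where it was at the start of the episode above 0.03 m) and not (distance of plug_a from where it was at the start of the episode above 0.03 m) and not (distance of plug_b from where it was at the start of the episode above 0.03 m) and distance of pointer_tip from where it was at the start of the episode below 0.008 m); the arm keeps its last pose, push and grip.
It fails at once if the red pointer was turned (tip moved over 8 mm) (distance of pointer_tip from where it was at the start of the episode above 0.008 m).
It fails at once if a loose thing on the table was disturbed (moved over 30 mm) (distance of any of meter, tray, fuse_a, fuse_b, screwdriver, jar, plug_a, plug_b from where it was at the start of the episode above 0.03 m).
It also fails if it takes over 64 s, if anything falls off the work surface, if the arm or the gripper's body presses on something with over 40 N, if the wrist force passes 120 N, or if a joint passes its speed limit or range.

ROBOT

A 6-joint arm with a two-finger parallel gripper is mounted at the origin on the work surface. World frame = base frame: x ahead of the robot, y to its left, z up, the work surface at z = 0. Lengths are in mm, angles in rad, forces in N, time in s.
With the tool pointing down it reaches from about 425 to 925 mm from the base axis. Payload 12.5 kg.
Tool frame: the origin (TCP) lies midway between the tips of the shut fingers; the grasp point (between the pads) lies 19 mm behind it (env.tcp_to_grasp is the distance from the TCP to the grasp point, in mm); z points along the fingers, y is the line along which they close (so a half turn about z gives the same grasp; the last joint's range is limited). The gripper opens to 85 mm and grips with 20 to 120 N. Pads are 22 mm wide; open, the fingers measure 114 mm over their backs; the gripper's body (76 mm by 85 mm) begins 54 mm behind the grasp point. The pads swing forward as they close: fully open they stand 13 mm farther back than shut.
Start: joints at [0.996, 0.491, 1.559, -0, 1.092, -0.106], TCP at [282.371, 557.594, 231.327] pointing down, gripper open.
Joint ranges: [-3.1, 3.1], [-0.84, 2.19], [0.05, 2.79], [-1.13, 4.28], [0.06, 2.93], [-2.69, 2.69]. Speed limits (rad/s): [2.22, 2.22, 2.79, 3.14, 3.14, 3.14].

INTERFACE

Orientations are given as a unit quaternion [w, x, y, z].
In Python, from station import env, eyes, hand gives the robot as it stands (env), with the cameras (eyes) and the gripper (hand). Calls block until the motion is done:
- env.move_to(position, orientation): joint-space move of the TCP to a pose.
- env.move_linear(position, speed=150, ori=None, force_limit=None): straight line of the TCP; ori=None keeps the orientation; speed is the mean speed in mm/s. With force_limit (N) it stops when the force on the tool has changed by that much, and returns True; else False.
- env.goto_joints(angles): joint-space move.
- hand.open_gripper() and hand.grab(grasp_force=None): open the fingers fully, or close them until they stop; grasp_force is the grip in N (None keeps the last).
- env.sleep(seconds).
- env.solve_ik(position, orientation): joint angles nearest the present ones, or None.
- eyes.grab_frame(name): name is "scene" or "top"; returns a dict with "color" (400x640x3 uint8, red, green, blue), "fx", "fy", "cx", "cy" (pixels), "rvec" (rotation vector, rad) and "tvec" (3), from world to camera coordinates, as OpenCV has them. Camera axes: x right, y down, z forward; pixel columns grow to the right and rows downward; lengths in mm; the calibration is good to about 2 mm. A picture is of the moment at which its call begins. There is no depth.
A pose or a line that the arm cannot do raises env.MotionError and nothing moves.
- env.sign_off(): hands the job in; it is judged then, once.
Readings, each from a call of its own:
- env.current_time(): time.
- env.current_joint_positions(): joint angles.
- env.current_dq(): joint speeds.
- env.current_joint_torque(): joint torques, N m.
- env.current_tool_pos(): TCP position.
- env.current_orientation(): TCP orientation.
- env.current_contact_force(): force on the tool from outside, world axes, zero at the start.
- env.current_wrist_torque(): the same for the moment, N m.
- env.current_opening(): finger opening in mm.
- env.current_gripper_force(): force on a finger pad.
Only numpy, scipy, OpenCV 4.12 (cv2) and the standard library are available. Lean on these libraries where they do the work, as an engineer would, in place of code of your own. Each camera call takes 0.05 s, during which the arm holds its last target. There are 200 camera calls.

## Working session

There is one attempt and no reset: what is moved stays moved. The work goes in short steps, each a Python script; the robot and the scene stay as the last script left them, time stands still between calls to the robot, and variables do not carry over. Pictures are saved under pics/ and viewed, at most 10 in all, crops included, and the job is handed in when it is done.

```bash
mkdir -p pics; ls
python3 - <<'E'
from station import env, eyes, hand
import cv2,numpy as np
for n in("scene","top"):
    f=eyes.grab_frame(n); cv2.imwrite(f"pics/{n}0.png",f["color"][:,:,::-1])
    R=cv2.Rodrigues(np.array(f["rvec"],float))[0]; print(n,f["fx"],f["cx"],f["cy"],(-R.T@np.ravel(f["tvec"])).round(),R.round(3).tolist())
print(env.current_time(),env.tcp_to_grasp,env.current_orientation())
E
```

```text
pics
station.py
scene 458.8811445170807 322.87798422243367 195.02713331447953 [ 937.  706. 1172.] [[-0.858, 0.513, -0.009], [0.413, 0.679, -0.607], [-0.305, -0.525, -0.795]]
top 392.27997355786 309.47990728353943 205.2375178865311 [ 366.    2. 1335.] [[-0.029, -0.999, 0.019], [-0.988, 0.026, -0.152], [0.152, -0.024, -0.988]]
0.1 18.700000000000003 [-1.74086286e-04  2.32264097e-01  9.72652648e-01 -4.31564770e-04]
```

View pics/scene0.png

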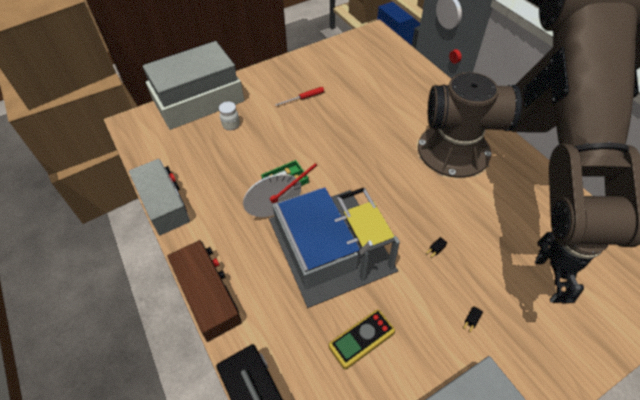

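View pics/top0.png

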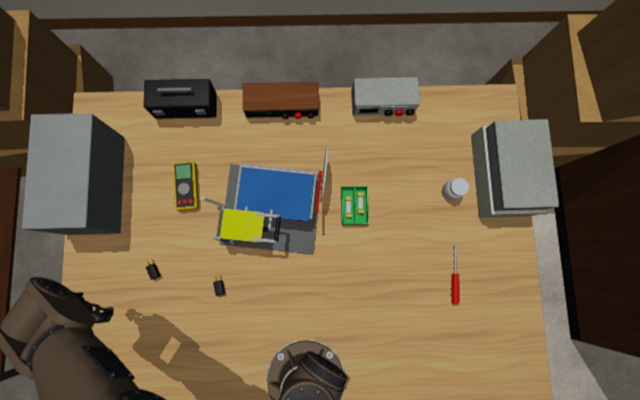

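The scene view shows the test set around (330,240), with the yellow guard nearly level at (370,225) and the red pointer from (272,200) to (316,165). The top view has the set at (270,205), with the guard bar near (280,228) and the white marker near (212,202). I'll zoom in on both.

Run:
```python
import cv2
a=cv2.imread("pics/scene0.png")[150:310,230:410]; cv2.imwrite("pics/s_c.png",cv2.resize(a,None,fx=3.7,fy=3.7,interpolation=cv2.INTER_CUBIC)[:592])
a=cv2.imread("pics/top0.png")[140:260,195:345]; cv2.imwrite("pics/t_c.png",cv2.resize(a,None,fx=5,fy=5,interpolation=cv2.INTER_CUBIC))
```

```text
(no output)
```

View pics/s_c.png

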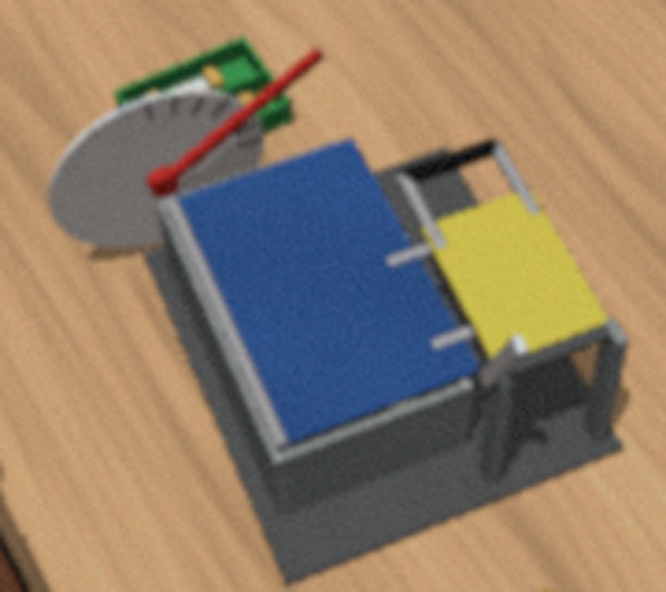

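View pics/t_c.png

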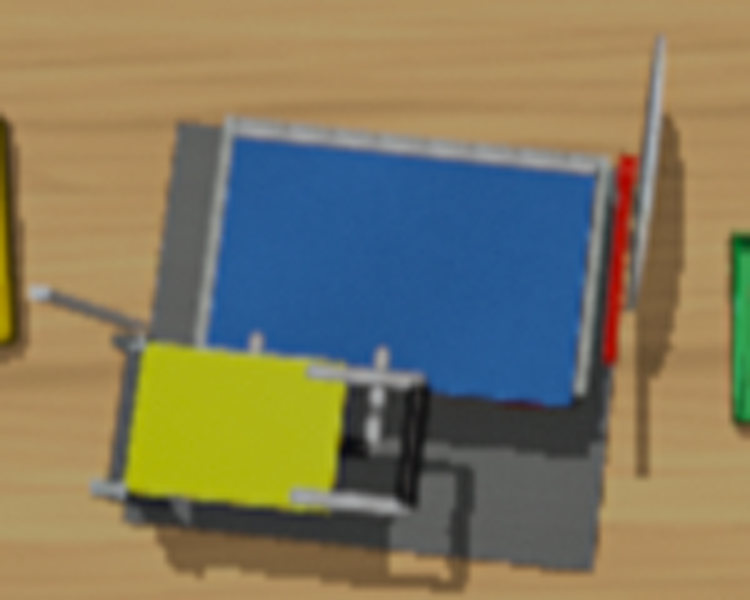

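```bash
cat > fit.py <<'E'
from station import env, eyes, hand
import cv2,numpy as np,json
from scipy.optimize import least_squares
C={n:eyes.grab_frame(n) for n in("scene","top")}
def proj(n,P):
    f=C[n];K=np.array([[f["fx"],0,f["cx"]],[0,f["fy"],f["cy"]],[0,0,1.]])
    return cv2.projectPoints(np.array(P,float).reshape(-1,3),np.array(f["rvec"],float),np.array(f["tvec"],float),K,None)[0][:,0]
T=lambda u,v:(195+u/5,140+v/5); S=lambda u,v:(230+u/3.7,150+v/3.7)
def model(p):
    X,Y,yaw,g,q,yp,yb=p
    G=lambda r,dx:(-105+dx,135-r*np.cos(g),150+r*np.sin(g))
    Q=lambda r:(90-r*np.cos(q),yp,100+r*np.sin(q))
    M=(-105+50,135-105*np.cos(1.92),150+105*np.sin(1.92))
    o=[("top",(140,160,8),T(178,122)),("top",(-140,-160,8),T(592,570)),("scene",(140,160,8),S(288,582)),("scene",(-140,160,8),S(620,448)),
    ("top",(100,110,95),T(228,118)),("top",(100,-140,95),T(610,158)),("scene",(100,110,95),S(278,455)),("scene",(100,-140,95),S(163,197)),
    ("top",(-65,-132.5,102.5),T(570,403)),("scene",(-65,-132.5,102.5),S(352,142)),
    ("top",G(175,0),T(412,445)),("scene",G(175,0),S(452,162)),("top",G(130,45),T(347,382)),("top",G(130,-45),T(330,508)),
    ("scene",G(130,-45),S(525,200)),("top",M,T(38,292)),("scene",M,S(518,345)),
    ("top",Q(0),T(628,160)),("top",Q(165),T(610,358)),("scene",Q(0),S(163,180)),("scene",Q(165),S(317,55)),
    ("scene",(-65,yb+40,100),S(460,337)),("scene",(-65,yb-40,100),S(412,255)),("top",(-65,yb-40,100),T(380,378))]
    r=[]
    c,s=np.cos(yaw),np.sin(yaw)
    for n,P,px in o:
        W=(X+c*P[0]-s*P[1],Y+s*P[0]+c*P[1],P[2]); r.append(proj(n,W)[0]-px)
    return np.array(r)
s=least_squares(lambda p:model(p).ravel(),[540,100,0,.1,.7,-155,0],loss="soft_l1",x_scale=[10,10,.1,.1,.1,10,10])
print(s.x.round(3)); print(model(s.x).round(1).tolist())
json.dump(s.x.tolist(),open("fit.json","w"))
E
python3 fit.py
```

```text
[ 5.85712e+02  9.83970e+01 -1.36000e-01  7.00000e-03  6.11000e-01
 -1.51631e+02  3.09100e+01]
[[0.6, -7.3], [0.9, -6.5], [-9.7, 3.4], [-6.9, 2.4], [-0.5, -0.3], [-0.3, 0.1], [-1.4, 1.8], [-2.0, 0.6], [0.1, 0.8], [-0.0, -2.0], [0.1, 0.4], [-1.0, 1.1], [0.2, -3.3], [-0.2, 1.1], [1.0, -2.4], [-0.2, 1.9], [2.0, -1.3], [-0.5, 2.7], [-0.2, 0.3], [-0.2, 0.2], [0.1, -1.4], [0.2, -0.6], [1.0, -0.6], [-0.7, 1.7]]
```

```bash
sed -i 's/(140,160,8)/(140+po,160,8)/g;s/(-140,160,8)/(-140+po,160,8)/g;s/(-140,-160,8)/(-140+po,-160,8)/g;s/q,yp,yb=p/q,yp,yb,po,md=p/;s/-105+50,/-105+md,/;s/,-155,0\]/,-155,0,-25,50]/;s/10,10\])/10,10,10,10])/' fit.py; python3 fit.py
cat >> fit.py <<'E'
X,Y,yaw,g,q,yp,yb,po,md=s.x
c_,s_=np.cos(yaw),np.sin(yaw)
W=lambda P:(X+c_*P[0]-s_*P[1],Y+s_*P[0]+c_*P[1],P[2])
for n,z in(("scene",3.7),("top",5)):
    im=C[n]["color"][:,:,::-1].copy(); im=cv2.resize(im,None,fx=z,fy=z,interpolation=cv2.INTER_CUBIC)
    def L(P,col):
        cv2.polylines(im,[((proj(n,[W(p) for p in P])+.5)*z-.5).astype(int)],False,col,1)
    for a in(-38,38): L([(-105+a,135-r*np.cos(g),150+r*np.sin(g)) for r in(0,175)],(0,0,255))
    L([(-105+a,135-175*np.cos(g),150+175*np.sin(g)) for a in(-45,45)],(255,0,255))
    L([(90-r*np.cos(q),yp,100+r*np.sin(q)) for r in(0,165)],(255,255,0))
    L([(90,102.5,102.5),(90,-132.5,102.5),(-65,-132.5,102.5),(-65,102.5,102.5),(90,102.5,102.5)],(255,255,255))
    L([(-65,yb+40,100),(-105,yb+40,100),(-105,yb-40,100),(-65,yb-40,100)],(0,255,0))
    L([(a+po,b,8) for a,b in((140,160),(140,-160),(-140,-160),(-140,160),(140,160))],(0,255,255))
    cv2.imwrite(f"pics/o_{n}.png",im[int(150*z):int(310*z),int(230*z):int(410*z)] if n=="scene" else im[700:1300,975:1725])
print("bars",W((-105,yb,100)),W((-105,135-175*np.cos(g),150)))
E
python3 fit.py|tail -1
```

```text
[ 5.86603e+02  9.85460e+01 -1.36000e-01  8.00000e-03  6.04000e-01
 -1.51914e+02  3.07830e+01 -2.51040e+01  5.47140e+01]
[[-0.4, -0.6], [0.1, 0.7], [-1.3, 0.1], [0.8, -0.6], [-0.6, -0.6], [-0.3, -0.2], [-1.7, 2.0], [-2.2, 0.8], [0.0, 0.6], [-0.3, -1.8], [0.1, 0.1], [-1.2, 1.2], [0.1, -3.5], [-0.2, 0.8], [0.7, -2.3], [0.0, -0.0], [-0.1, -0.4], [-0.5, 2.4], [-0.2, 0.3], [-0.5, 0.3], [0.1, -1.1], [-0.1, -0.5], [0.7, -0.5], [-0.7, 1.4]]
bars (np.float64(486.7291912141701), np.float64(143.2434182239148), 100) (np.float64(477.1593870906636), np.float64(73.11563936339053), 150)
```

View pics/o_scene.png

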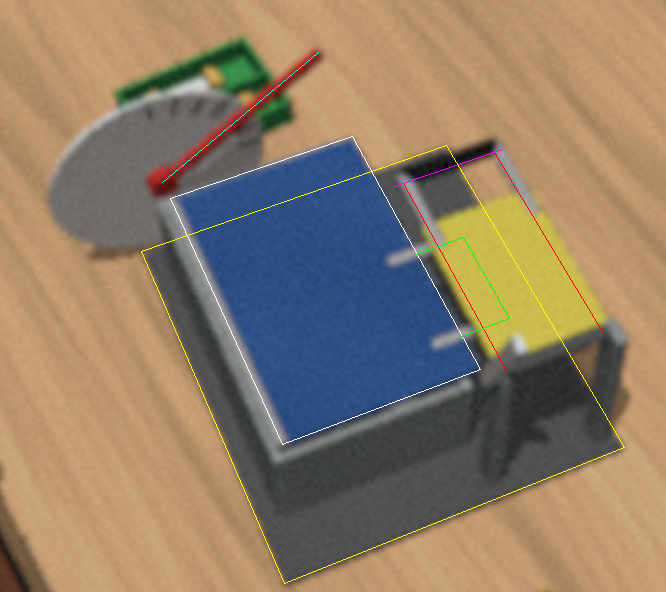

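View pics/o_top.png

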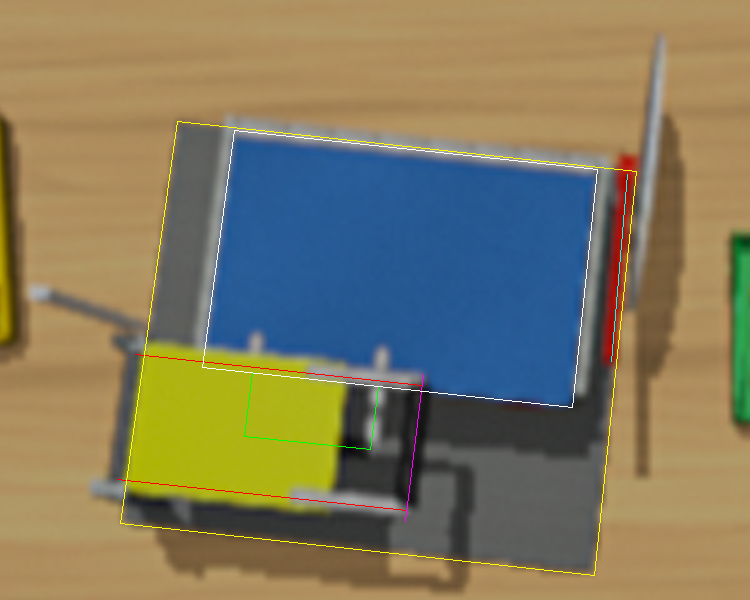

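The overlay fits well: the plate, box, panel, pointer and guard outlines all coincide with the image. Next I'll check IK along the whole plan before moving.

```bash
cat > h.py <<'E'
from station import env, eyes, hand
import numpy as np,json
from scipy.spatial.transform import Rotation as R
X,Y,yaw,g0,q0,yp,yb,po,md=json.load(open("fit.json"))
RZ=R.from_euler("z",yaw)
def quat(x,y,z): # tool axes in set frame
    q=(RZ*R.from_matrix(np.array([x,y,z]).T)).as_quat(); return [q[3],q[0],q[1],q[2]]
def pose(P,z,y,back=0):
    z=np.array(z,float);y=np.array(y,float)
    P=np.array(P,float)+z*(env.tcp_to_grasp-back)
    return (RZ.apply(P)+[X,Y,0]).tolist(),quat(np.cross(y,z),y,z)
def G(g,t,back=0): # guard bar pose, tilt t from vertical
    return pose((-105,135-175*np.cos(g),150+175*np.sin(g)),(0,np.sin(t),-np.cos(t)),(0,np.cos(t),np.sin(t)),back)
def F(a,t,s=1,back=0):
    return pose((90-195*np.cos(a),yb,100+195*np.sin(a)),(np.sin(t),0,-np.cos(t)),(s*np.cos(t),0,s*np.sin(t)),back)
tilt=lambda g:.8*(1-min(g/1.9,1))
E
python3 - <<'E'
from h import *
def p(n,x):
    j=env.solve_ik(*x); print(n,np.round(x[0]),None if j is None else np.round(j,2))
for b in(180,100,0): p("G0 b%d"%b,G(g0,.8,b))
for g in(.4,.8,1.2,1.6,1.92): p(g,G(g,tilt(g)))
p("ret",G(1.92,0,120))
for s in(1,-1):
    for b in (150,100,0): p("F%d b%d"%(s,b),F(0,.8,s,b))
    for a in(.3,.6): p(a,F(a,.8,s))
E
```

```text
G0 b180 [462. -42. 264.] [-0.61  0.36  1.93  0.71  1.35 -2.39]
G0 b100 [469.  15. 208.] [-0.5   0.43  2.03  0.81  1.18 -2.45]
G0 b0 [479.  86. 138.] [-0.35  0.54  2.11  0.99  1.   -2.56]
0.4 [481.  98. 203.] [-0.25  0.37  2.03  0.78  0.99 -2.22]
0.8 [485. 134. 259.] [-0.1   0.27  1.92  0.56  1.   -1.85]
1.2 [493. 189. 295.] [ 0.1   0.25  1.79  0.33  1.05 -1.49]
1.6 [502. 254. 306.] [ 0.3   0.31  1.66  0.13  1.13 -1.19]
1.92 [509. 306. 296.] [ 0.43  0.39  1.55 -0.    1.2  -1.01]
ret [509. 306. 416.] [ 0.43  0.32  1.35 -0.    1.47 -1.01]
F1 b150 [393. 156. 191.] [0.47 0.26 2.48 4.13 0.51 2.67]
F1 b100 [429. 151. 157.] None
F1 b0 [500. 141.  87.] None
0.3 [509. 140. 145.] None
0.6 [534. 137. 197.] [0.26 0.35 2.24 4.09 0.35 2.5 ]
F-1 b150 [393. 156. 191.] [ 0.47  0.26  2.48  4.13  0.51 -0.47]
F-1 b100 [429. 151. 157.] [ 0.4   0.38  2.47  3.89  0.57 -0.28]
F-1 b0 [500. 141.  87.] [ 0.3   0.61  2.39  3.65  0.67 -0.1 ]
0.3 [509. 140. 145.] [ 0.29  0.46  2.33  3.81  0.5  -0.3 ]
0.6 [534. 137. 197.] [ 0.26  0.35  2.24  4.09  0.35 -0.64]
```

Run:
```python
from h import *
import cv2
p=env.current_tool_pos(); env.move_linear([p[0],p[1],400],speed=250)
P,q=G(g0,.8,220); 
env.move_to([P[0],P[1],420],q)
env.move_linear(P,speed=200)
P,q=G(g0+.015,.8); print("hit",env.move_linear(P,speed=100,force_limit=15),env.current_tool_pos(),P)
hand.grab(40); print(env.current_opening(),env.current_gripper_force(),np.round(env.current_contact_force(),1),env.current_time())
cv2.imwrite("pics/g1.png",cv2.resize(eyes.grab_frame("scene")["color"][100:300,200:460,::-1],None,fx=2.5,fy=2.5))
```

```text
hit False [479.08733     86.22539385 141.11298996] [478.9784998513893, 86.44614600282911, 140.91690442008488]
12.621259300792559 38.89066815376282 [1.1 4.  1.7] 7.375
```

View pics/g1.png

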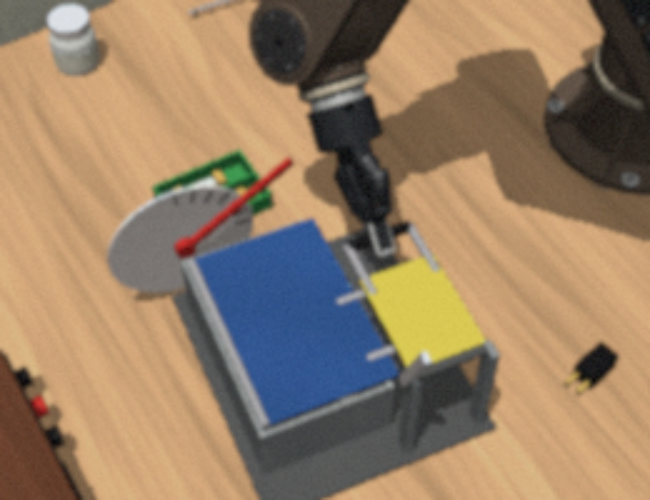

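The fingers hold the black guard bar at (380,240), midway between its struts. The opening of 12.6 mm is consistent with the 14 mm bar. Next is folding the guard.

Run:
```python
from h import *
import cv2
mx=0
for g in np.linspace(g0+.015,1.92,20)[1:]:
    P,q=G(g,tilt(g)); env.move_linear(P,speed=90,ori=q)
    mx=max(mx,np.linalg.norm(env.current_contact_force()))
env.sleep(.3)
print(mx,env.current_opening(),env.current_gripper_force(),np.round(env.current_contact_force(),1),env.current_time(),env.current_tool_pos(),P)
hand.open_gripper()
P,q=G(1.92,0,160); env.move_linear(P,speed=150)
print(env.current_time())
cv2.imwrite("pics/g2.png",cv2.resize(eyes.grab_frame("scene")["color"][100:340,200:460,::-1],None,fx=2.5,fy=2.5))
cv2.imwrite("pics/g2t.png",eyes.grab_frame("top")["color"][:,:,::-1])
for a,t in((0,.8),(.3,.95),(.6,1.1)):
    x=F(a,t,-1); print(a,np.round(env.solve_ik(*x),2))
x=F(0,.8,-1,120); print(x[0],env.solve_ik(*x)); print(env.solve_ik([x[0][0],x[0][1],400],x[1]))
```

```text
20.275569923694682 12.72519775903376 40.45329988002777 [ 0.2 -0.5  0.5] 14.0583 [508.86003382 305.40772352 295.7277963 ] [508.9161495016611, 305.83003800132457, 295.73795789493187]
15.975
0 [ 0.3   0.61  2.39  3.65  0.67 -0.1 ]
0.3 [ 0.31  0.52  2.4   3.68  0.75 -0.14]
0.6 [ 0.3   0.46  2.37  3.69  0.82 -0.18]
[414.7283263371251, 153.06882813696492, 170.57638965686783] [ 0.42461966  0.3345025   2.47504617  3.97336333  0.54187386 -0.34252684]
[ 0.42461966 -0.12865203  2.1024979  -0.75818966  0.58762124 -2.0620902 ]
```

View pics/g2.png

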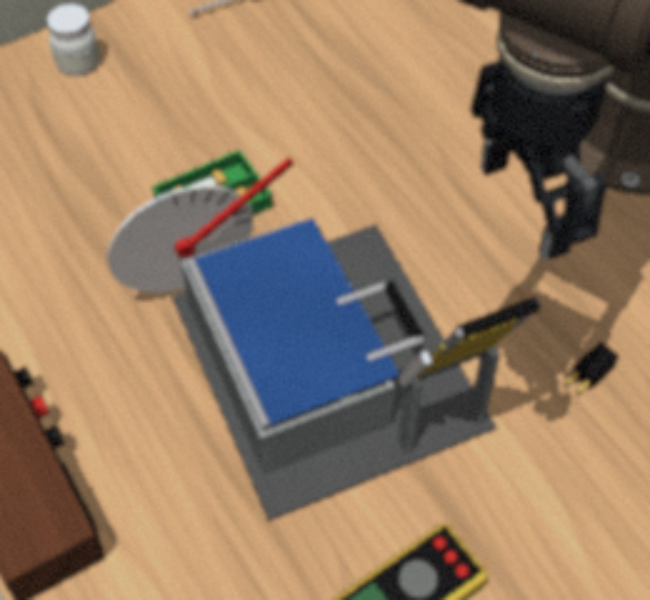

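The guard is standing in line with the white marker arm. The flap bar is now in view, with its middle near crop (406,308), which is full-image (362.4,223.2). I'll compare that with the prediction, then move to the flap and grasp it.

Run:
```python
from h import *
import cv2
f=eyes.grab_frame("scene");K=np.array([[f["fx"],0,f["cx"]],[0,f["fy"],f["cy"]],[0,0,1.]])
pr=lambda P:cv2.projectPoints((RZ.apply(P)+[X,Y,0]).reshape(1,3),np.array(f["rvec"],float),np.array(f["tvec"],float),K,None)[0].ravel().round(1)
print("pred",pr([-105.,yb,100]),"guard bar",((pr([-105+45.,195,314.])-[200,100])*2.5),((pr([-105-45.,195,314.])-[200,100])*2.5))
x=F(0,.8,-1,120)
env.move_to([x[0][0],x[0][1],400],x[1])
env.goto_joints([.42,-.1,2.3,3.97,.54,-.34]); print(env.current_tool_pos())
env.move_to(*x); print(np.round(env.current_joint_positions(),2))
print("hit",env.move_linear(F(0,.8,-1)[0],speed=80,force_limit=15),env.current_tool_pos(),F(0,.8,-1)[0],env.current_time())
cv2.imwrite("pics/f1.png",cv2.resize(eyes.grab_frame("scene")["color"][100:340,200:460,::-1],None,fx=2.5,fy=2.5))
```

```text
pred [361.  224.6] guard bar [452.25 336.  ] [541.25 302.25]
[448.5838366  166.66545654 446.8197757 ]
[ 0.42  0.33  2.47  3.97  0.54 -0.34]
hit False [499.85966296 141.52851787  87.26574565] [500.02056508584576, 141.42964561410201, 86.97158453520801] 23.7333
```

View pics/f1.png

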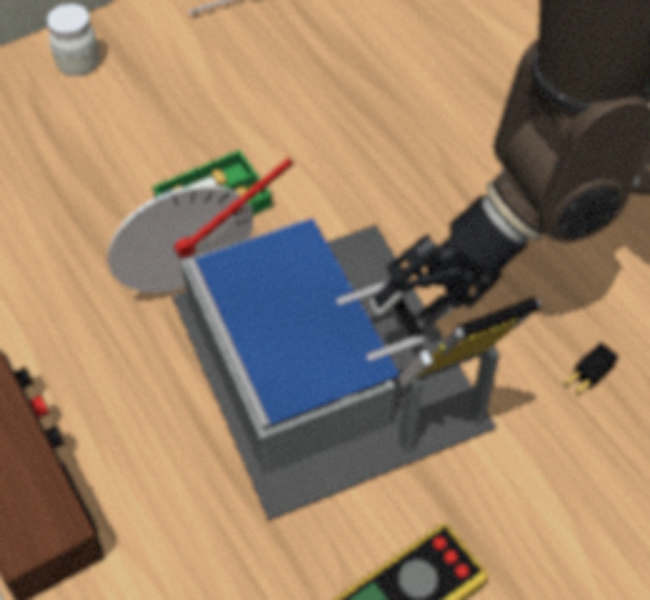

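Run:
```python
from h import *
import cv2
hand.grab(50); print(env.current_opening(),env.current_gripper_force(),np.round(env.current_contact_force(),1))
mx=0
for a in np.linspace(0,q0,9)[1:]:
    P,q=F(a,.8+.5*a,-1); env.move_linear(P,speed=50,ori=q); mx=max(mx,np.linalg.norm(env.current_contact_force()))
env.sleep(.8)
print(mx,env.current_opening(),env.current_gripper_force(),np.round(env.current_contact_force(),1),env.current_time(),env.current_tool_pos(),P)
a=eyes.grab_frame("scene")["color"][140:300,240:440,::-1]
cv2.imwrite("pics/f2.png",cv2.resize(a,None,fx=3.7,fy=3.7,interpolation=cv2.INTER_CUBIC))
```

```text
12.355872987900948 48.61933171749115 [-2.7  0.2  1.2]
18.305833861863775 12.550886472545054 53.198556303977966 [-7.4  1.1  0.8] 28.9167 [537.44187089 136.12890592 202.94881176] [537.3861031780857, 136.3306550810731, 202.2149723883434]
```

View pics/f2.png

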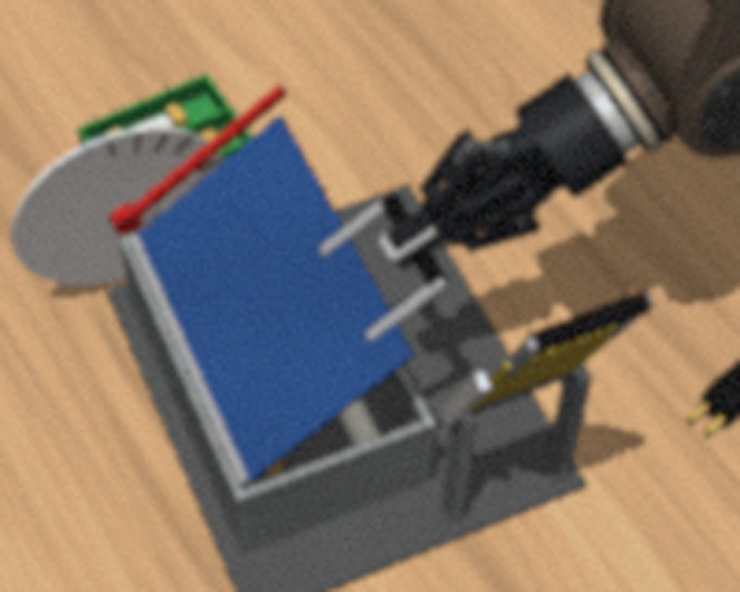

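The gripper holds the flap bar and the flap edge looks nearly parallel to the red pointer. I'll check the angle numerically using the free corners at (280,120) and (413,353).

Run:
```python
from h import *
import cv2
f=eyes.grab_frame("scene");K=np.array([[f["fx"],0,f["cx"]],[0,f["fy"],f["cy"]],[0,0,1.]])
pr=lambda P:(cv2.projectPoints((RZ.apply(P)+[X,Y,0]).reshape(1,3),np.array(f["rvec"],float),np.array(f["tvec"],float),K,None)[0].ravel()-[240,140])*3.7
for a in(.5,.55,.6,.65,.7): print(a,[pr([90-155*np.cos(a)+2.5*np.sin(a),y,100+155*np.sin(a)+2.5*np.cos(a)]).round() for y in(-132.5,102.5)],"ptr",pr([90-165*np.cos(a),yp,100+165*np.sin(a)]).round())
```

```text
0.5 [array([289., 121.]), array([421., 360.])] ptr [291.  97.]
0.55 [array([284., 117.]), array([416., 357.])] ptr [286.  92.]
0.6 [array([279., 113.]), array([411., 354.])] ptr [281.  88.]
0.65 [array([273., 109.]), array([405., 351.])] ptr [275.  84.]
0.7 [array([267., 106.]), array([399., 349.])] ptr [268.  81.]
```

```bash
python3 -c "
from station import env, eyes, hand
print(env.sign_off(), env.current_time())"
```

```text
the job is handed in; nothing more can be done
the job is handed in; nothing more can be done
```

I've handed the job in, but no verdict came back: the guard stands in line with its white marker (about 1.92 rad), and the gripper holds the flap at about 0.59–0.60 rad against the pointer's 0.60; in the last picture the pointer and the loose things in view looked undisturbed.

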